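Free the catch of the locked dispensary drawer and weigh its jar

ROBOT

A 7-joint arm with a two-finger parallel gripper is mounted at the origin on the work surface. World frame = base frame: x ahead of the robot, y to its left, z up, the work surface at z = 0. Lengths are in m, angles in degrees, forces in N, time in s.
With the tool pointing down it reaches from about 0.35 to 0.775 m from the base axis. Payload 3.1 kg.
Tool frame: the origin (TCP) lies on the centre line of the jaws, within the pads' length; the fingertips stand 17 mm ahead of it and the grasp point (between the pads) lies 2 mm behind it (robot.tip_reach is the distance from the TCP to the fingertips, in m); z points along the fingers, y is the direction in which the jaws open and shut (so a half turn about z gives the same grasp; the last joint's range is limited). The gripper opens to 85 mm and grips with 20 to 120 N. Pads are 22 mm wide; open, the fingers measure 114 mm over their backs; the gripper's body (76 mm by 85 mm) begins 54 mm behind the grasp point. The pads swing forward as they close: fully open they stand 13 mm farther back than shut.
Start: joints at [63.1, 17.813, 0.802, 86.603, -0.252, 75.585, -1.558], TCP at [0.228, -0.5, 0.248] pointing down, gripper open.
Joint ranges: [-154.91, 154.91], [-16.99, 109.72], [-72.82, 74.43], [7.12, 147.25], [-82.49, 262.49], [11.32, 116.49], [-174.64, 174.64]. Speed limits (degrees/s): [159.86, 159.86, 180, 180, 180, 180, 180].

INTERFACE

Orientations are given as [roll, pitch, yaw] about the fixed x, y, z axes, in that order (R = Rz(yaw) Ry(pitch) Rx(roll)).
In Python, from station import robot, fingers, vision, workorder, recognise gives the robot as it stands. Calls block until the motion is done:
- robot.move_to(position, orientation): joint-space move of the TCP to a pose.
- robot.line_to(position, orientation=None, velocity=0.15, f_stop=None): straight line of the TCP; orientation=None keeps the orientation; velocity is the mean speed in m/s. With f_stop (N) it stops when the force on the tool has changed by that much, and returns True; else False.
- robot.move_j(angles): joint-space move.
- fingers.gripper_to(opening, force=None): opening from 0.0 (shut) to 1.0 (fully open); force is the grip in N (None keeps the last); returns when the fingers have stopped.
- robot.pause(seconds).
- robot.inverse_kinematics(position, orientation): joint angles nearest the present ones, or None.
- vision.grab_frame(name): name is "scene" or "side" or "wrist"; returns the picture (480x640x3 uint8, red, green, blue); there is no depth.
- vision.calibration(name): a dict with "mtx" (3x3 intrinsics, pixels), "extrinsics" (4x4, takes a point from world to camera coordinates); the wrist camera has in their place "T_tool_cam" (4x4, takes a point from camera to tool coordinates, whose origin is the TCP and whose axes are the flange's). Camera axes: x right, y up, looking along -z (the intrinsics and any distortion apply to the point x, -y, -z); pixel columns grow to the right and rows downward; lengths in m; the calibration is good to about 2 mm. A picture is of the moment at which its call begins: read the wrist's pose just before it. calibration takes no time and is no camera call.
A pose or a line that the arm cannot do raises robot.PlanningError and nothing moves.
- workorder.close_job(): hands the job in, once; it reports no verdict.
Trained networks look in the newest picture that a camera, given by its name, has taken for a name from the list of things; names that differ only in an ending like _2 or _b are one class to them, and where a whole thing is asked for, a point or a joint stands for the part that bears it (a point fixed in the world has none). Each returns a list of dicts, best first, with "p" (0 to 1); they miss things now and then, are a little off and sometimes report something else, mostly with a low value. They report only what shows in the picture. A call takes as long as a camera call.
- recognise(label, camera): "rect" ([centre column, centre row, width, height] in pixels, round what is visible of it).
Readings, each from a call of its own:
- robot.current_time_s(): time.
- robot.current_joint_positions(): joint angles.
- robot.current_dq(): joint speeds.
- robot.current_joint_torque(): joint torques, N m.
- robot.current_tool_pos(): TCP position.
- robot.current_eef_rot(): TCP orientation.
- robot.current_contact_force(): force on the tool from outside, world axes, zero at the start.
- robot.current_torque(): the same for the moment, N m.
- robot.current_finger_gap(): opening from 0.0 (shut) to 1.0 (fully open).
Only numpy, scipy, OpenCV 4.12 (cv2) and the standard library are available. Lean on these libraries where they do the work, as an engineer would, in place of code of your own. Each camera call takes 0.05 s, during which the arm holds its last target.

TASK

The small grey drawer unit is locked by the bar on its top: press the bar's knob down and, keeping it down, slide it along the bar to whichever side it will go (unmarked: feel for it, the other side stops short) until it is fully home. Then pull the drawer out about as far as it goes, take out the jar and set it down gently, upright, in the middle of the scale's steel pan; leave the drawer open, and do not knock over the canister or the larger jar beside the unit.

Things in the scene. Friction and masses are not known exactly. Their poses are not given: they have to be found in the camera images.
- cabinet: Fixed grey steel drawer unit, 260 deep (x), 240 wide (y), 130 high. Origin: centre of the underside; x points from the drawer front into the unit (roughly away from the robot), y to the left, z up. On its top, 17 behind the front edge, a steel lock bar lies along y under two fixed dark covers, each 24 deep, 14 high, from 32 to 95 mm either side of the middle.
- lug (a point): Top centre of the drawer's steel lug, 12 wide (y) by 8, standing 16 above the cabinet's top through a slot just behind the lock bar, which blocks it in the middle position. It moves with the drawer; an arm 12 wide carries it, reaching 35 back from the drawer panel's inner face. Axes as the cabinet's.
- knob_top (a point): Centre of the top face of the lock bar's black upright knob: 26 (cabinet x) by 16 (cabinet y), 46 tall, its underside 10 above the covers; the top stands 70 above the cabinet's top when not pressed. Axes as the cabinet's.
- press (a joint): How far the knob is pressed down: 0 up, 0.009 m at the bottom stop; a spring lifts it (about 2.5 N at the start, 7 N at the bottom). Unless pressed more than 5 mm, a tooth keeps the bar from sliding more than 2 mm from the middle. At the free end the knob springs up when let go and holds the bar there.
- bar (a joint): Slide of the lock bar and knob along the cabinet's y, + to its +y; 0 = middle, locked. To the free side it goes 48 mm to its end (knob can pop up beyond 44, drawer free beyond 36); to the other a hidden stop holds it hard at 12 mm. Which side is free changes and cannot be seen. Friction 1.5 N and a little drag; it stays where left.
- drawer_handle (a point): Middle of the drawer's straight handle: round steel bar 11 thick, 126 long along the cabinet's y, on stand-offs at 55 either side of the middle, its centre 38 clear of the front panel and 32 below the cabinet's top. Axes as the cabinet's; moves with the drawer.
- jar: Plain white lidded jar standing in the drawer, 54 diameter, 86 tall, 0.2 to 0.33 kg. Origin: centre of its underside, z up. It stands 78 to 92 behind the cabinet's front edge (drawer shut), within 40 of the drawer's middle, on a floor 17 above the work surface. Drawer inside 192 wide, side walls up to 67, front panel 12 thick, up to 119 above the work surface.
- drawer (a joint): How far the drawer is out: 0 shut, 0.14 m at its stop; slides along the cabinet's -x with about 2 N friction plus some drag, stays where left.
- pan (a point): Centre of the top face of the scale's square steel pan, 150 by 150, 50 above the work surface; the white scale is fixed, 200 by 170. It stands to the left or to the right.
- canister: Bystander: steel canister, 90 diameter, 130 tall. Origin: centre of the underside. Stands beside the drawer unit, to its left or right.
- big_jar: Bystander: larger white jar, 76 diameter, 120 tall. Origin: centre of the underside. Stands beside the drawer unit, to its left or right.

How it is judged (in metres and radians):
On the way, in this order (a step that is already met when the one before it is completed fails the run):
1. the lock bar is slid home to its free side while the drawer is still shut ((value of joint bar above 0.041 m or value of joint bar below -0.041 m) and value of joint drawer below 0.01 m), for 0.1 s.
2. the drawer is pulled out by more than 100 mm (value of joint drawer above 0.1 m), for 0.1 s.
3. the jar is lifted out of the drawer (height (world z) of jar above 0.045 m), for 0.1 s.
At the end, for the whole second after the job is handed in: The jar stands upright (within 0.1 rad) and at rest on the scale's pan, its axis within 35 mm of the pan's centre; the drawer is out by more than 90 mm and the lock bar is more than 38 mm to its free side (horizontal distance between jar and pan below 0.035 m and z of jar in the frame of pan between -0.006 and 0.006 m and angle between jar's own z axis and vertical below 0.1 rad and linear speed of jar below 0.02 m/s and value of joint drawer above 0.09 m and (value of joint bar above 0.038 m or value of joint bar below -0.038 m)); the robot touches nothing.
It fails at once if the jar is dropped or slammed onto the scale (faster than 0.35 m/s within 20 mm of the pan) (horizontal distance between jar and pan below 0.1 m and z of jar in the frame of pan below 0.02 m and linear speed of jar above 0.35 m/s).
It fails at once if the jar is tipped over (angle between jar's own z axis and vertical above 0.7 rad).
It fails at once if the canister or the larger jar beside the unit is knocked over (angle between any of canister, big_jar's own z axis and vertical above 0.5 rad).
It also fails if it takes over 61 s, if anything falls off the work surface, if the arm or the gripper's body presses on something with over 40 N, if the wrist force passes 120 N, or if a joint passes its speed limit or range.

## Working session

There is one attempt and no reset: what is moved stays moved. The work goes in short steps, each a Python script; the robot and the scene stay as the last script left them, time stands still between calls to the robot, and variables do not carry over. Pictures are saved under pics/ and viewed, and the job is handed in when it is done.

```bash
ls; mkdir -p pics
python3 - <<'E'
from station import robot, fingers, vision, workorder, recognise
import cv2
print(robot.current_time_s())
for c in ("scene","side"):
    im=vision.grab_frame(c); cv2.imwrite(f"pics/{c}0.png",im[:,:,::-1])
    k=vision.calibration(c); print(c,k)
    for n in ("cabinet","lug","knob_top","drawer_handle","pan","canister","big_jar"):
        print(n,[(round(d['p'],2),[round(v) for v in d['rect']]) for d in recognise(n,c)[:3]])
print(vision.calibration("wrist"),robot.current_time_s())
E
```

```text
pics
0.0
scene {'mtx': array([[537.25274098,   0.        , 318.01988106],
       [  0.        , 537.25274098, 237.45504941],
       [  0.        ,   0.        ,   1.        ]]), 'extrinsics': array([[-0.50552866,  0.86279638,  0.00481525,  0.28826296],
       [-0.62791858, -0.37172543,  0.68376785,  0.29405599],
       [ 0.59174237,  0.34264066,  0.72968373, -1.77061653],
       [ 0.        ,  0.        ,  0.        ,  1.        ]])}
cabinet [(0.6, [256, 298, 150, 152])]
lug [(0.63, [296, 245, 46, 24])]
knob_top [(0.65, [285, 234, 15, 24])]
drawer_handle [(0.74, [218, 224, 35, 51]), (0.52, [295, 244, 47, 31])]
pan [(0.76, [467, 284, 90, 84])]
canister [(0.67, [402, 306, 46, 64])]
big_jar [(0.59, [219, 224, 32, 50])]
side {'mtx': array([[447.89832934,   0.        , 321.80485619],
       [  0.        , 447.89832934, 236.66721018],
       [  0.        ,   0.        ,   1.        ]]), 'extrinsics': array([[-0.83210082, -0.55459663, -0.00555003,  0.49975918],
       [ 0.28208174, -0.43180086,  0.85672511, -0.29015148],
       [-0.47753337,  0.7113161 ,  0.51574343, -0.63130381],
       [ 
[... 167 characters left out ...]
rawer_handle [(0.56, [317, 257, 70, 90])]
pan [(0.75, [264, 432, 204, 95])]
canister [(0.84, [208, 346, 70, 96]), (0.3, [317, 258, 66, 99])]
big_jar [(0.76, [373, 213, 31, 56])]
{'mtx': array([[372.84972359,   0.        , 320.60314128],
       [  0.        , 372.84972359, 240.40935116],
       [  0.        ,   0.        ,   1.        ]]), 'T_tool_cam': array([[ 5.77006238e-04,  9.53942199e-01,  2.99989914e-01,
         7.64448568e-02],
       [ 9.99999615e-01, -7.48577541e-04,  4.56994327e-04,
         5.31509416e-04],
       [ 6.60511885e-04,  2.99989535e-01, -9.53942264e-01,
        -1.24251048e-01],
       [ 0.00000000e+00,  0.00000000e+00,  0.00000000e+00,
         1.00000000e+00]])} 0.8
```

View pics/scene0.png

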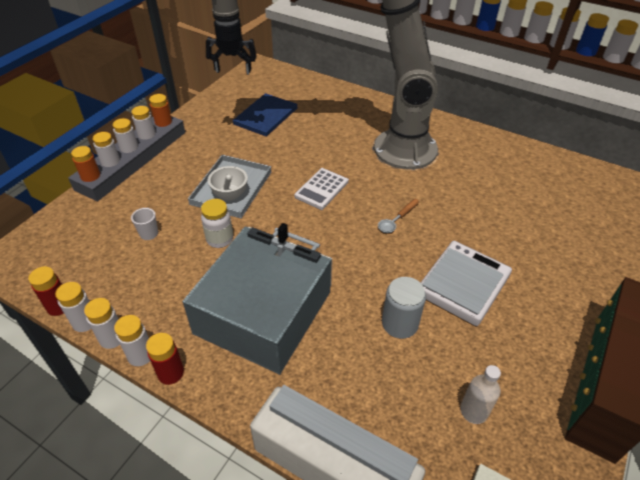

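View pics/side0.png

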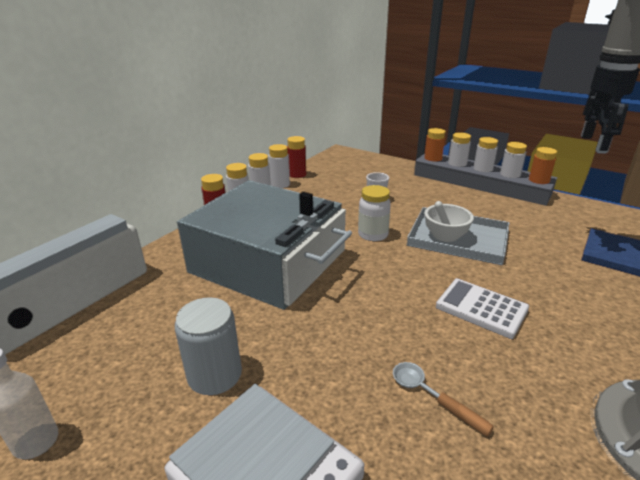

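The views show the cabinet centrally, with the knob at scene (283,233) and side (306,204). The big jar stands on its right (-y), and the canister and scale on its left. I'll zoom in to pick the cabinet corners.

Run:
```python
import cv2
a=cv2.imread("pics/scene0.png")[210:370,180:345]; b=cv2.imread("pics/side0.png")[170:310,170:360]
cv2.imwrite("pics/sc_crop.png",cv2.resize(a,None,fx=3.7,fy=3.7,interpolation=cv2.INTER_CUBIC))
cv2.imwrite("pics/si_crop.png",cv2.resize(b,None,fx=4,fy=4,interpolation=cv2.INTER_CUBIC))
```

```text
(no output)
```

View pics/sc_crop.png

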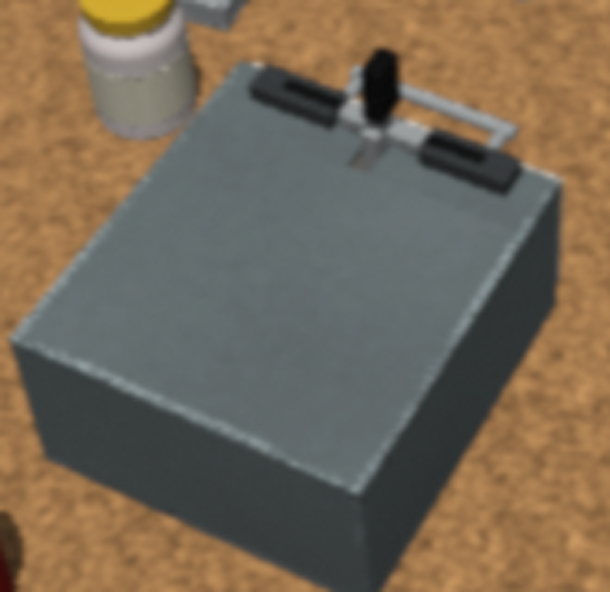

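View pics/si_crop.png

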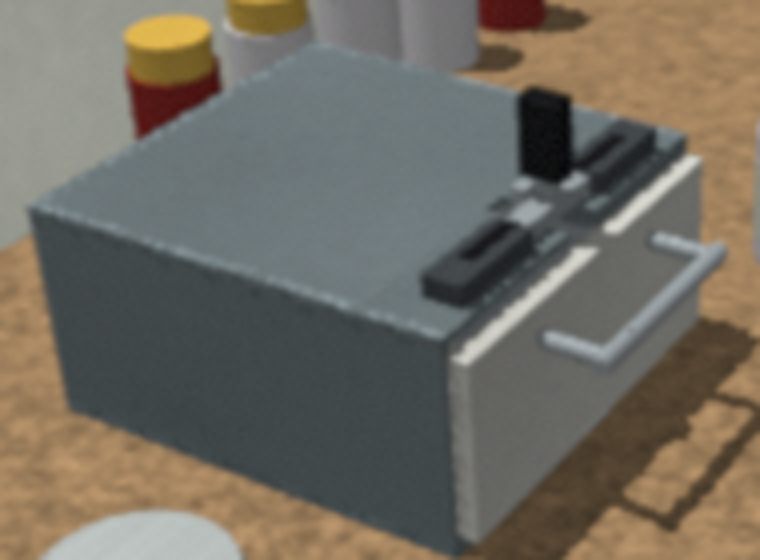

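```bash
cat > h.py <<'E'
from station import robot, fingers, vision, workorder, recognise
import numpy as np, cv2
from scipy.optimize import least_squares
def proj(c,P):
    k=vision.calibration(c); E=k['extrinsics'];M=k['mtx']
    P=np.atleast_2d(P); q=P@E[:3,:3].T+E[:3,3]; q=q*[1,-1,-1]
    u=q@M.T; return u[:,:2]/u[:,2:]
def ray(c,uv,z):
    k=vision.calibration(c); E=k['extrinsics'];M=k['mtx']
    d=np.linalg.inv(M)@[uv[0],uv[1],1]; d=E[:3,:3].T@(d*[1,-1,-1]); o=-E[:3,:3].T@E[:3,3]
    return o+d*(z-o[2])/d[2]
E
python3 - <<'E'
from h import *
X,Y=.13,.12
sc=[((-X,-Y,.13),(245,66)),((-X,Y,.13),(560,182)),((X,-Y,.13),(14,341)),((X,Y,.13),(358,492)),((X,-Y,0),(48,458)),((X,Y,0),(380,590)),((-X+.017,0,.2),(381,55))]
si=[((-X,Y,.13),(450,340)),((-X,Y,0),(462,552)),((X,Y,.13),(32,208)),((X,Y,0),(72,408)),((X,-Y,.13),(318,42)),((-X,-Y,.13),(685,138)),((-X+.017,0,.2),(545,97))]
data=[('scene',p,(180+u/3.7,210+v/3.7)) for p,(u,v) in sc]+[('side',p,(170+u/4,170+v/4)) for p,(u,v) in si]
def T(t,p):
    c,s=np.cos(t[2]),np.sin(t[2]); return np.array([t[0]+c*p[0]-s*p[1],t[1]+s*p[0]+c*p[1],p[2]])
def f(t,sel=None): return np.concatenate([proj(c,T(t,p))[0]-uv for c,p,uv in data if sel in(None,c)])
for s in (None,'scene','side'):
    r=least_squares(lambda t:f(t,s),[.6,-.1,0],loss='soft_l1'); print(s,r.x,np.degrees(r.x[2])); 
    if s is None: print(f(r.x).reshape(-1,2).round(1).tolist())
# others
print('pan rect sc',ray('scene',(467,284),.05),'side',ray('side',(264,432),.05))
for n,R,H,g,c2 in (('canister',.045,.13,(402,306,46,64),(208,346,70,96)),('big_jar',.038,.12,(219,224,32,50),(373,213,31,56))):
    a=np.linspace(0,2*np.pi,60)
    def g2(xy,which):
        o=[]
        for c,b in (('scene',g),('side',c2)):
            P=np.array([[xy[0]+R*np.cos(t),xy[1]+R*np.sin(t),z] for t in a for z in (0,H)])
            q=proj(c,P); lo,hi=q.min(0),q.max(0); o+=list((lo+hi)/2-b[:2])
        return o
    r=least_squares(lambda x:g2(x,0),[.6,0]);print(n,r.x,r.fun)
E
```

```text
None [ 0.77513848 -0.03313848  0.07598994] 4.353903035433295
[[-1.1, -3.3], [0.7, -2.7], [-0.3, -2.2], [2.3, -1.6], [0.3, -1.1], [-0.9, 3.3], [-0.1, -0.5], [-0.9, -0.5], [-0.5, 1.8], [-1.6, -1.0], [-1.4, 0.4], [-1.7, -1.0], [0.7, -2.2], [0.5, -1.7]]
scene [ 0.77843295 -0.03083019  0.07279766] 4.170998482425426
side [ 0.77236689 -0.03313847  0.0680119 ] 3.8967949224931173
pan rect sc [0.483851  0.3733268 0.05     ] side [0.47012297 0.33325023 0.05      ]
canister [0.63555955 0.26722874] [ 1.5968638  -0.53312812 -0.11815905 -1.55080424]
big_jar [ 0.6335184  -0.27077406] [-0.20630354 -0.96382473 -0.60603035  0.45685731]
```

Run:
```python
import cv2
a=cv2.imread("pics/scene0.png")[235:330,410:520]
cv2.imwrite("pics/pan_crop.png",cv2.resize(a,None,fx=6,fy=6,interpolation=cv2.INTER_CUBIC))
```

```text
(no output)
```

View pics/pan_crop.png

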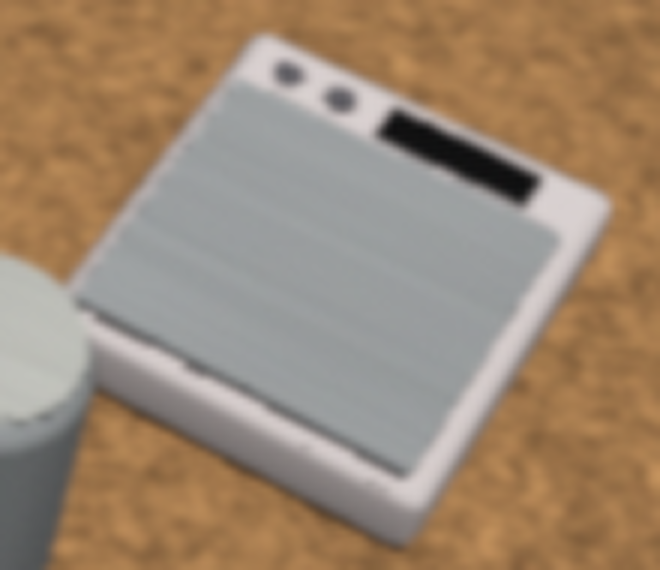

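```bash
cat >> h.py <<'E'
from scipy.spatial.transform import Rotation as Ro
def wpose():
    p=np.array(robot.current_tool_pos()); r=Ro.from_euler('xyz',robot.current_eef_rot(),degrees=True).as_matrix()
    T=np.eye(4);T[:3,:3]=r;T[:3,3]=p; return T@vision.calibration('wrist')['T_tool_cam']
def wproj(C,P):
    M=vision.calibration('wrist')['mtx'];P=np.atleast_2d(P); q=(P-C[:3,3])@C[:3,:3]*[1,-1,-1]; u=q@M.T; return u[:,:2]/u[:,2:]
def wray(C,uv,z):
    M=vision.calibration('wrist')['mtx'];d=np.linalg.inv(M)@[uv[0],uv[1],1]; d=C[:3,:3]@(d*[1,-1,-1]); o=C[:3,3]
    return o+d*(z-o[2])/d[2]
E
python3 - <<'E'
from h import *
print([ray('scene',(410+u/6,235+v/6),.05).round(4) for u,v in ((232,80),(560,238),(405,475),(80,300))])
print(np.mean([ray('scene',(410+u/6,235+v/6),.05) for u,v in ((232,80),(560,238),(405,475),(80,300))],0))
print(robot.current_eef_rot())
for yaw in (0,90,180,-90,4,-86,94,-176):
  for p in ((.6,-.04,.36),(.66,-.04,.25),(.66,-.04,.19)):
    q=robot.inverse_kinematics(p,[180,0,yaw]); print(yaw,p,None if q is None else np.round(q))
E
```

```text
[array([0.3952, 0.2918, 0.05  ]), array([0.4093, 0.4414, 0.05  ]), array([0.5573, 0.4252, 0.05  ]), array([0.5414, 0.2821, 0.05  ])]
[0.47578097 0.36012174 0.05      ]
[1.79997561e+02 1.13601624e-03 2.45120428e+01]
0 (0.6, -0.04, 0.36) [ 16.  24. -23.  63.   9.  94. -94.]
0 (0.66, -0.04, 0.25) [ 13.  33. -19.  66.  10.  83. -95.]
0 (0.66, -0.04, 0.19) [ 13.  34. -18.  72.  10.  76. -95.]
90 (0.6, -0.04, 0.36) [ 22.  26. -34.  63.  14.  95.  -8.]
90 (0.66, -0.04, 0.25) [ 20.  35. -32.  65.  18.  85.  -9.]
90 (0.66, -0.04, 0.19) [ 21.  37. -33.  71.  20.  78. -11.]
180 (0.6, -0.04, 0.36) [ 25.  27. -39.  63.  17.  95.  81.]
180 (0.66, -0.04, 0.25) [ 23.  36. -39.  65.  22.  86.  78.]
180 (0.66, -0.04, 0.19) [ 24.  38. -39.  71.  23.  79.  77.]
-90 (0.6, -0.04, 0.36) [ -33.   32.   64.   66.  -29.   98. -157.]
-90 (0.66, -0.04, 0.25) [ -30.   43.   64.   68.  -38.   90. -153.]
-90 (0.66, -0.04, 0.19) [ -31.   46.   64.   74.  -40.   84. -151.]
4 (0.6, -0.04, 0.36) [ 17.  25. -24.  63.  10.  94. -91.]
4 (0.66, -0.04, 0.25) [ 13.  33. -20.  66.  11.  83. -91.]
4 (0.66, -0.04, 0.19) [ 13.  34. -19.  72.  11.  76. -91.]
-86 (0.6, -0.04, 0.36) [ -33.   32.   64.   66.  -29.   98. -153.]
-86 (0.66, -0.04, 0.25) [ -30.   43.   64.   68.  -38.   90. -149.]
-86 (0.66, -0.04, 0.19) [ -31.   46.   64.   74.  -40.   84. -147.]
94 (0.6, -0.04, 0.36) [ 23.  26. -35.  63.  15.  95.  -4.]
94 (0.66, -0.04, 0.25) [ 20.  35. -33.  65.  18.  85.  -6.]
94 (0.66, -0.04, 0.19) [ 21.  37. -34.  71.  20.  78.  -7.]
-176 (0.6, -0.04, 0.36) [ 25.  27. -39.  63.  17.  95.  85.]
-176 (0.66, -0.04, 0.25) [ 23.  36. -39.  65.  22.  86.  82.]
-176 (0.66, -0.04, 0.19) [ 24.  38. -39.  71.  23.  79.  81.]
```

Run:
```python
from h import *
robot.move_to([.6,-.045,.36],[180,0,4.2])
C=wpose(); im=vision.grab_frame('wrist'); cv2.imwrite('pics/w1.png',im[:,:,::-1]); np.save('C1.npy',C)
for n in ("lug","knob_top","drawer_handle"):
    print(n,[(round(d['p'],2),[round(v) for v in d['rect']]) for d in recognise(n,'wrist')[:3]])
print(robot.current_time_s(), robot.current_tool_pos(), robot.current_eef_rot())
X,Y=.13,.12;t=[.775,-.032,.073]
c,s=np.cos(t[2]),np.sin(t[2])
for p in ((-.113,0,.2),(-X,Y,.13),(-X,-Y,.13),(-.18,-.063,.098),(-.18,.063,.098)):
    print(p,wproj(C,[t[0]+c*p[0]-s*p[1],t[1]+s*p[0]+c*p[1],p[2]]).round())
```

```text
lug [(0.57, [42, 279, 80, 148]), (0.56, [320, 154, 243, 109])]
knob_top [(0.83, [319, 138, 23, 37])]
drawer_handle [(0.92, [320, 152, 242, 109]), (0.45, [318, 138, 67, 37])]
3.1417 [ 0.59989486 -0.04601118  0.35985602] [1.79980732e+02 1.76766001e-02 4.10707381e+00]
(-0.113, 0, 0.2) [[317. 143.]]
(-0.13, 0.12, 0.13) [[189. 158.]]
(-0.13, -0.12, 0.13) [[447. 158.]]
(-0.18, -0.063, 0.098) [[378. 203.]]
(-0.18, 0.063, 0.098) [[258. 204.]]
```

View pics/w1.png

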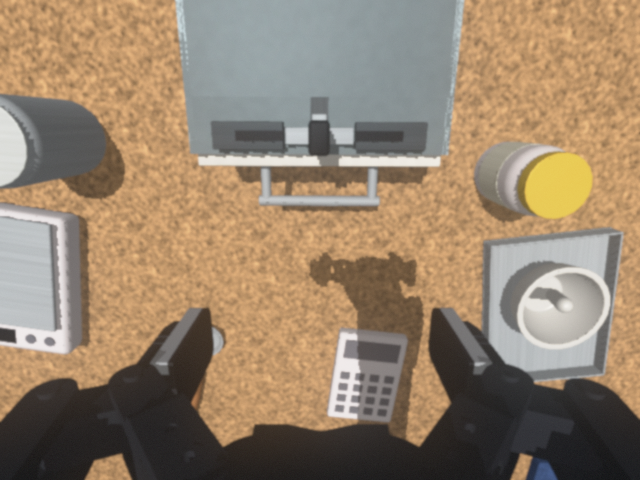

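The wrist view matches the fitted model: knob at about (319,138), handle bar from (260,201) to (378,201). Zooming in to refine.

Run:
```python
import cv2
a=cv2.imread("pics/w1.png")[85:215,180:460]
cv2.imwrite("pics/w1c.png",cv2.resize(a,None,fx=2.8,fy=2.8,interpolation=cv2.INTER_CUBIC))
```

```text
(no output)
```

View pics/w1c.png

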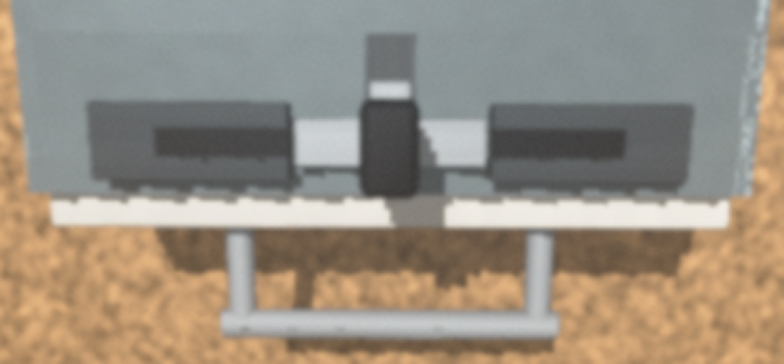

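Run:
```python
from h import *
C=np.load('C1.npy'); f=lambda u,v:(180+u/2.8,85+v/2.8)
k=wray(C,f(390,147.5),.2); a=wray(C,f(222,325),.098); b=wray(C,f(557,325),.098)
l=wray(C,f(88,101),.144); r=wray(C,f(693,104),.144); p1=wray(C,f(50,222),.119);p2=wray(C,f(729,226),.119)
print('knob',k,'handle',a,b,(a+b)/2,np.linalg.norm(a-b));print('covers',l,r,np.linalg.norm(l-r))
print('panel',p1,p2)
for x,y in((a,b),(l,r),(p1,p2)): d=x-y; print(np.degrees(np.arctan2(-d[0],d[1])))
print([ (d['p'],d['rect']) for d in recognise('pan','wrist')])
```

```text
knob [ 0.66596656 -0.04152408  0.2       ] handle [0.59363505 0.01685671 0.098     ] [ 0.60260265 -0.10849201  0.098     ] [ 0.59811885 -0.04581765  0.098     ] 0.12566907817448722
covers [0.67109174 0.05288237 0.144     ] [ 0.68361428 -0.13439229  0.144     ] 0.18769286795124823
panel [0.62993795 0.07353498 0.119     ] [ 0.6452849  -0.15990846  0.119     ]
4.092040801858716
3.8255186707051756
3.761306140001633
[(0.85, [43.0, 279.6, 82.2, 147.5])]
```

Run:
```python
from h import *
o=[180,0,4]
k=np.array([.666,-.0415])
fingers.gripper_to(.6,60)
robot.move_to([*k,.27],o)
print(robot.line_to([*k,.197],velocity=.1,f_stop=8), robot.current_tool_pos())
fingers.gripper_to(0,60)
print('gap',robot.current_finger_gap(),robot.current_contact_force())
print(robot.line_to([*k,.197-.0105],velocity=.03,f_stop=14), robot.current_tool_pos(),robot.current_contact_force(),robot.current_finger_gap(),robot.current_time_s())
cv2.imwrite('pics/w2.png',vision.grab_frame('wrist')[:,:,::-1])
cv2.imwrite('pics/s2.png',vision.grab_frame('side')[:,:,::-1])
```

```text
False [ 0.66658103 -0.04146617  0.19821594]
gap 0.169675967073074 [-0.50247729  0.15503812  2.82842583]
True [ 0.66645851 -0.04133377  0.18951468] [-0.17538078 -0.03525418  6.73221399] 0.16977597906863995 5.8167
```

View pics/w2.png

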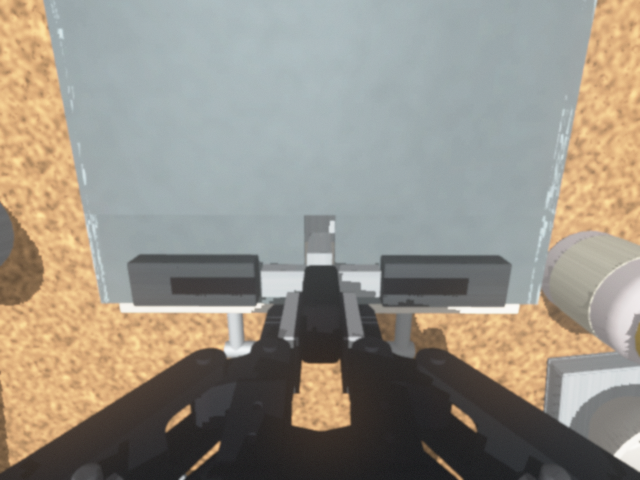

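View pics/s2.png

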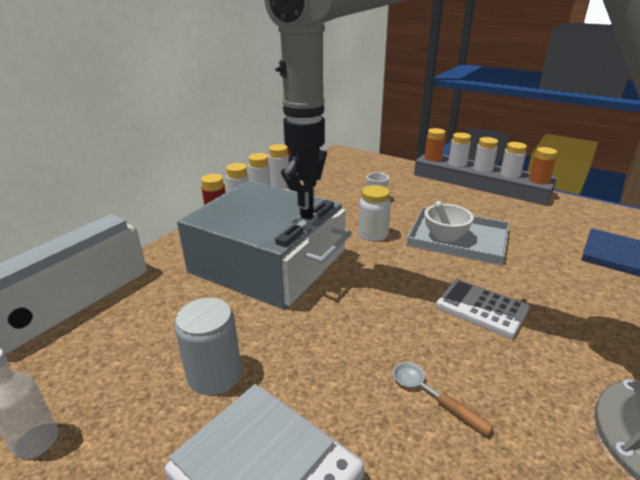

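The knob is held between the pads and pressed to its stop (8.7 mm of travel). Next I'll feel for the free side.

Run:
```python
from h import *
p0=np.array([.6664,-.0414,.1882]); yv=np.array([-np.sin(np.radians(4)),np.cos(np.radians(4)),0])
d=lambda:round(float((np.array(robot.current_tool_pos())-p0)@yv),4)
for sgn in (1,-1):
    hit=robot.line_to(p0+sgn*.022*yv,velocity=.05,f_stop=12)
    print(sgn,hit,d(),np.round(robot.current_contact_force(),1),robot.current_tool_pos()[2])
    if not hit:
        hit=robot.line_to(p0+sgn*.051*yv,velocity=.05,f_stop=14)
        print('home',hit,d(),np.round(robot.current_contact_force(),1),robot.current_tool_pos(),robot.current_finger_gap()); break
print(robot.current_time_s())
cv2.imwrite('pics/w3.png',vision.grab_frame('wrist')[:,:,::-1])
```

```text
1 False 0.0224 [-1.5  0.6  6.1] 0.18909468984969885
home False 0.049 [-1.3 -1.9  6.9] [0.66317746 0.00747883 0.18905748] 0.16794198794668347
7.2417
```

View pics/w3.png

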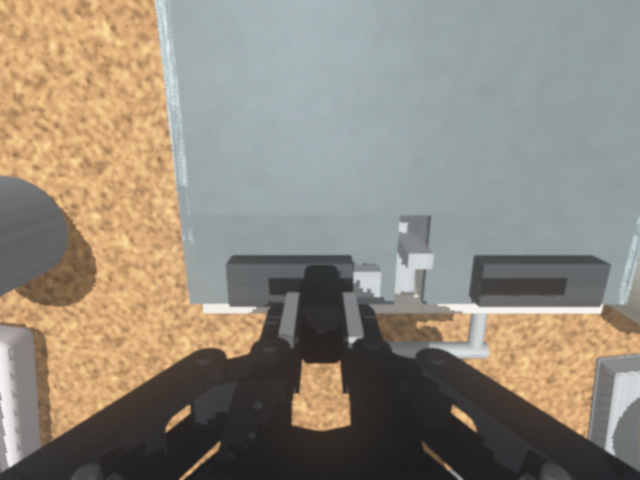

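Free side is +y; it travelled 49 mm, to its end. The lug is now clear of the bar. I'll release the knob, check it popped up, and move to the handle.

Run:
```python
from h import *
p=np.array(robot.current_tool_pos())
fingers.gripper_to(.4)
robot.line_to([p[0],p[1],.27],velocity=.2)
h=np.array([.598,-.0458]); o=[180,0,94]
fingers.gripper_to(.35)
robot.move_to([*h,.24],o)
C=wpose(); cv2.imwrite('pics/w4.png',vision.grab_frame('wrist')[:,:,::-1]); np.save('C4.npy',C)
cv2.imwrite('pics/s4.png',vision.grab_frame('side')[:,:,::-1])
q=robot.inverse_kinematics([h[0]-.145,h[1]-.01,.096],o); print(q, robot.current_time_s(),robot.current_finger_gap())
```

```text
[ 40.85117722  21.63004134 -44.087879   111.48777804  18.46645506
  54.06472771  -8.23862097] 9.875 0.3496421033435704
```

View pics/w4.png

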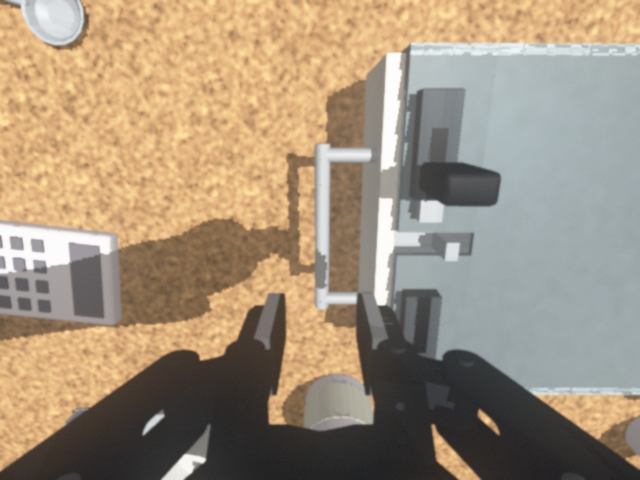

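View pics/s4.png

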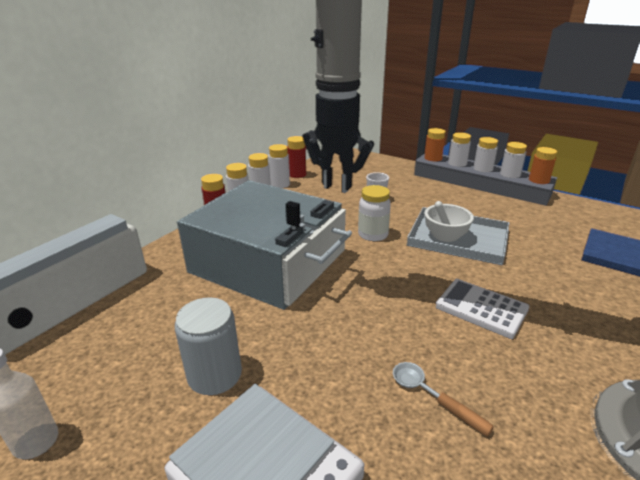

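Bar sits at column 322, in line with the jaw midline, and the knob stands up again. Descending, gripping and pulling.

Run:
```python
from h import *
h=np.array([.598,-.0458]); xv=np.array([np.cos(np.radians(4)),np.sin(np.radians(4)),0])
print(robot.line_to([*h,.095],velocity=.12,f_stop=8),robot.current_tool_pos())
fingers.gripper_to(0,60)
print(robot.current_finger_gap(),robot.current_contact_force())
p=np.array(robot.current_tool_pos()); p[2]=.095
hit=robot.line_to(p-.141*xv,velocity=.08,f_stop=25)
q=np.array(robot.current_tool_pos());print(hit,(q-p)@xv,robot.current_finger_gap(),robot.current_contact_force(),robot.current_time_s())
cv2.imwrite('pics/w5.png',vision.grab_frame('wrist')[:,:,::-1])
cv2.imwrite('pics/s5.png',vision.grab_frame('scene')[:,:,::-1])
```

```text
False [ 0.59876746 -0.04569056  0.09596981]
0.10712700523320427 [-0.84001067 -0.19807395  3.17553307]
False -0.1398288853330476 0.09942260795844718 [2.48337556 1.73179861 7.70186475] 13.45
```

View pics/w5.png

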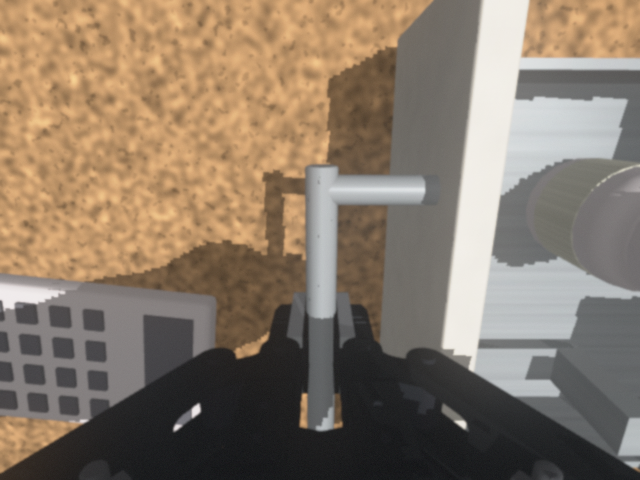

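View pics/s5.png

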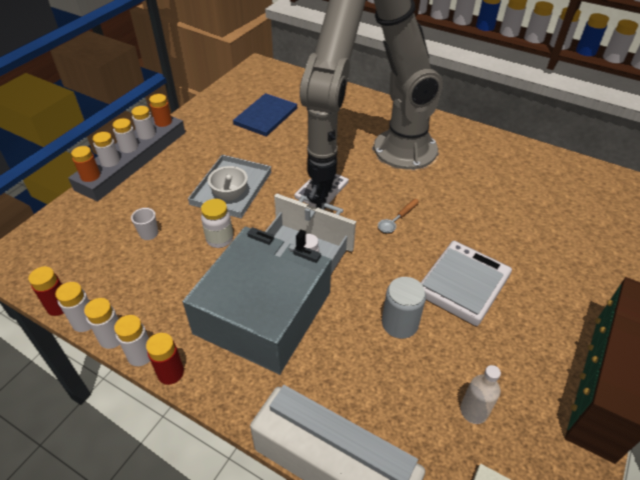

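Drawer out 140 mm; the jar is visible inside. Releasing and looking from above, with the camera on the robot side.

Run:
```python
from h import *
p=np.array(robot.current_tool_pos())
fingers.gripper_to(.38)
robot.line_to([p[0],p[1],.25],velocity=.2)
fingers.gripper_to(.85,40)
robot.move_to([.56,-.03,.33],[180,0,-176])
C=wpose(); cv2.imwrite('pics/w6.png',vision.grab_frame('wrist')[:,:,::-1]); np.save('C6.npy',C)
for n in ("jar",): print(n,[(round(d['p'],2),np.round(d['rect'],1)) for d in recognise(n,'wrist')[:4]])
print(robot.current_time_s(),robot.current_finger_gap(),robot.current_tool_pos())
```

```text
jar [(0.93, array([333.1, 233.6,  53.2,  64.5]))]
16.6 0.8492350669102723 [ 0.5596013  -0.03010959  0.32982015]
```

View pics/w6.png

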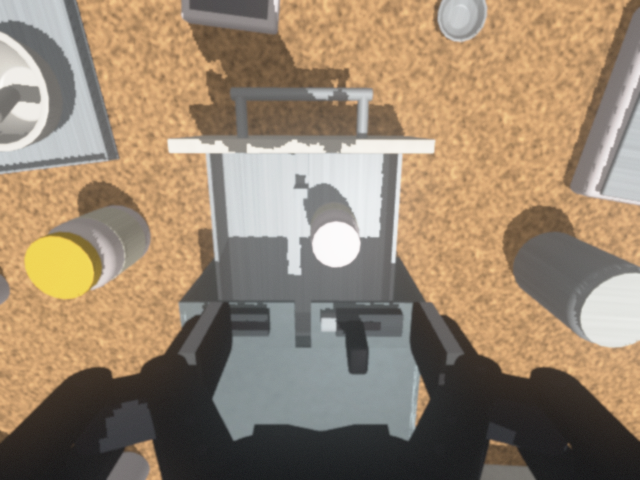

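Run:
```python
from h import *
im=cv2.imread('pics/w6.png'); cv2.imwrite('pics/w6c.png',cv2.resize(im[160:290,260:400],None,fx=5,fy=5,interpolation=cv2.INTER_CUBIC))
C=np.load('C6.npy')
j=wray(C,(336,243),.103);print('lid',j)
a=np.linspace(0,2*np.pi,60); 
def g(xy):
    P=np.array([[xy[0]+.027*np.cos(t),xy[1]+.027*np.sin(t),z] for t in a for z in (.017,.085)]);P=np.vstack([P,[[xy[0]+.022*np.cos(t),xy[1]+.022*np.sin(t),.103] for t in a]])
    q=wproj(C,P);lo,hi=q.min(0),q.max(0);return (lo+hi)/2-[333.1,233.6]
r=least_squares(g,j[:2]);print(r.x)
print('handle',wray(C,(303,95),.098))
```

```text
lid [ 0.5946545  -0.01275211  0.103     ]
[ 0.59719254 -0.01484222]
handle [ 0.46013198 -0.0531167   0.098     ]
```

View pics/w6c.png

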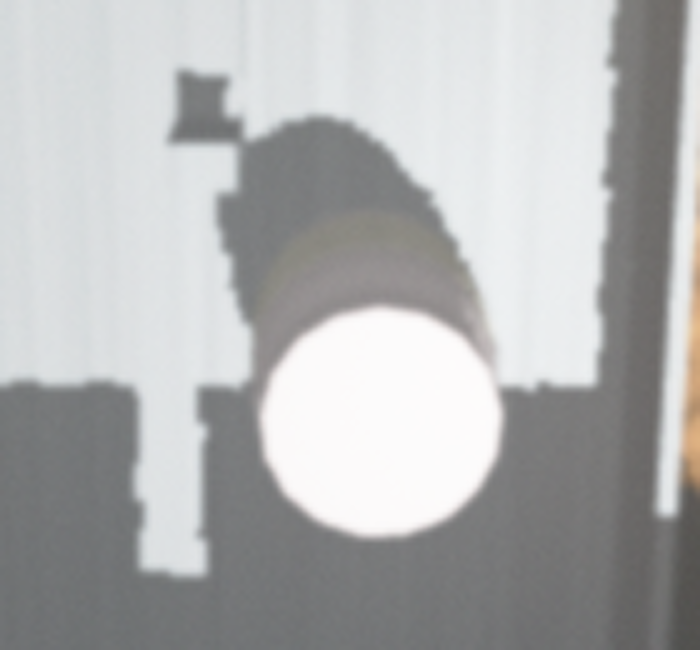

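Run:
```python
from h import *
o=[180,0,-176]; j=[.5955,-.0132]
robot.move_to([*j,.2],o)
print(robot.line_to([*j,.09],velocity=.1,f_stop=6),robot.current_tool_pos())
fingers.gripper_to(0,45)
p=np.array(robot.current_tool_pos()); print('grip',p,robot.current_finger_gap(),robot.current_contact_force())
robot.line_to([p[0],p[1],.27],velocity=.12)
print(robot.current_finger_gap(),robot.current_contact_force(),robot.current_time_s())
cv2.imwrite('pics/s7.png',vision.grab_frame('side')[:,:,::-1])
cv2.imwrite('pics/w7.png',vision.grab_frame('wrist')[:,:,::-1])
```

```text
False [ 0.59614834 -0.01296433  0.09086136]
grip [ 0.59607059 -0.01258179  0.09096157] 0.5525643576404522 [-0.62961892  0.46768248  4.57551363]
0.5545002432500937 [ 0.27857328 -0.30217002 -2.28515147] 20.45
```

View pics/s7.png

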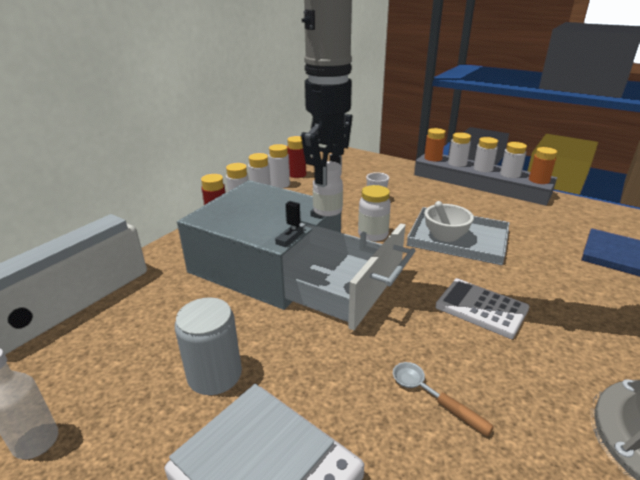

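View pics/w7.png

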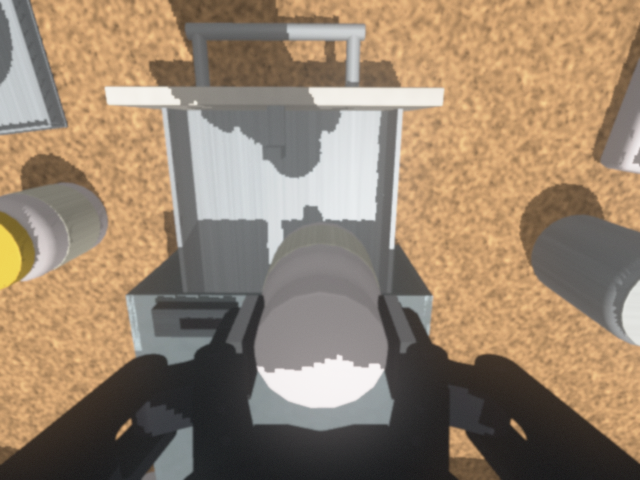

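The jar is held squarely and upright, and the drawer stays open. Moving over the scale.

Run:
```python
from h import *
for yaw in (-176,-150,-130,160):
    q=robot.inverse_kinematics([.476,.36,.27],[180,0,yaw]); print(yaw,None if q is None else np.round(q))
try: robot.line_to([.476,.36,.27],[180,0,-150],velocity=.2)
except robot.PlanningError as e: print(e)
C=wpose(); cv2.imwrite('pics/w8.png',vision.grab_frame('wrist')[:,:,::-1]); np.save('C8.npy',C)
print([(round(d['p'],2),np.round(d['rect'],1)) for d in recognise('pan','wrist')[:2]])
cv2.imwrite('pics/s8.png',vision.grab_frame('side')[:,:,::-1])
print(robot.current_time_s(),robot.current_tool_pos(),robot.current_eef_rot(),robot.current_finger_gap())
print(wproj(C,[.476,.36,.05]))
```

```text
-176 [ -3.  34. -61.  75.  30.  87.  34.]
-150 [ -2.  36. -64.  75.  32.  88.  58.]
-130 [ -1.  37. -66.  75.  33.  89.  77.]
160 [ -5.  33. -56.  75.  27.  86.  12.]
[(0.56, array([340.4, 155.1, 253.5, 231.8]))]
22.8083 [0.47659197 0.35921994 0.26993381] [-1.79982456e+02 -5.81410613e-03 -1.50094529e+02] 0.5545825400314486
[[322.40705402 208.68331746]]
```

View pics/w8.png

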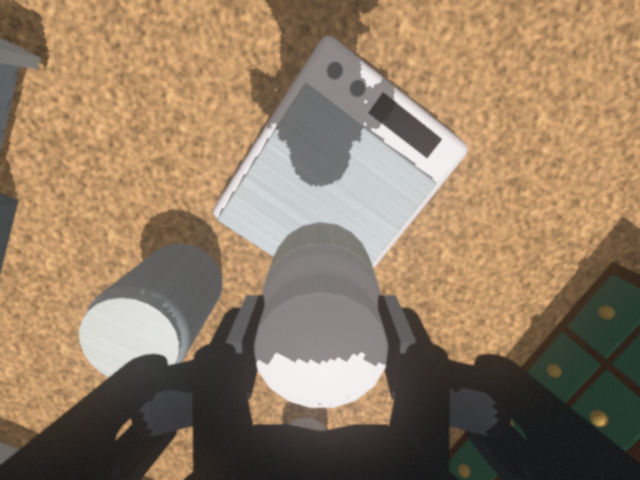

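View pics/s8.png

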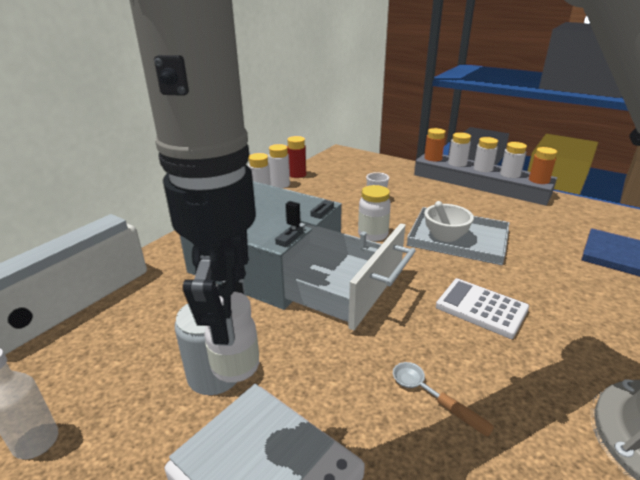

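Run:
```python
from h import *
C=np.load('C8.npy')
a,b,c=[wray(C,u,.05) for u in ((308,84),(435,182),(220,213))]
print(a,b,c,(b+c)/2,np.linalg.norm(a-b),np.linalg.norm(a-c),np.linalg.norm(b-c))
```

```text
[0.38790554 0.29491696 0.05      ] [0.40246107 0.43742588 0.05      ] [0.52791722 0.2781399  0.05      ] [0.46518914 0.35778289 0.05      ] 0.14325032634345375 0.14101326014552568 0.20275914086658556
```

Both estimates of the pan's centre agree within about 6 mm, so I'm using (0.472, 0.360). Lowering with a force stop.

Run:
```python
from h import *
t=[.472,.36]
robot.line_to([*t,.16],velocity=.12)
hit=robot.line_to([*t,.118],velocity=.025,f_stop=4)
p=np.array(robot.current_tool_pos());print(hit,p,robot.current_contact_force())
cv2.imwrite('pics/s9.png',vision.grab_frame('side')[:,:,::-1])
cv2.imwrite('pics/c9.png',vision.grab_frame('scene')[:,:,::-1]); print(robot.current_time_s())
```

```text
True [0.47188654 0.35991993 0.12396538] [-0.64958673 -0.42126615  6.43175537]
25.2667
```

View pics/s9.png

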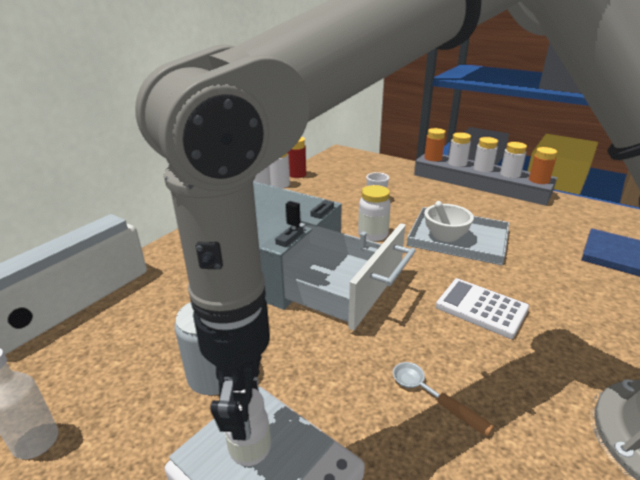

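View pics/c9.png

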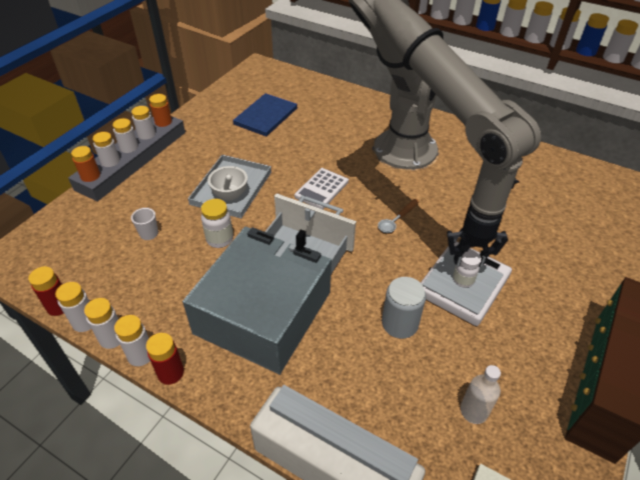

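Contact came at exactly the expected height (0.124), with the jar on the pan. Releasing and retreating.

Run:
```python
from h import *
fingers.gripper_to(.82)
robot.line_to([.472,.36,.26],velocity=.12)
robot.line_to([.40,.25,.32],velocity=.2)
robot.pause(.3)
C=wpose(); cv2.imwrite('pics/w10.png',vision.grab_frame('wrist')[:,:,::-1])
im=vision.grab_frame('scene'); cv2.imwrite('pics/c10.png',cv2.resize(im[200:350,370:530,::-1],None,fx=4,fy=4))
print([(round(d['p'],2),np.round(d['rect'],1)) for d in recognise('jar','scene')[:3]])
im=vision.grab_frame('side'); cv2.imwrite('pics/s10.png',im[:,:,::-1])
print(robot.current_contact_force(),robot.current_time_s())
print(proj('scene',[[.472,.36,.05],[.472,.36,.136]]),proj('side',[[.472,.36,.05],[.472,.36,.136]]))
```

```text
[(0.66, array([466.9, 266.1,  24.5,  41.4]))]
[-0.0416688  -0.79903005 -0.06343   ] 28.2917
[[463.4822171  278.59368822]
 [470.8523253  255.72740161]] [[249.40050319 446.74839946]
 [242.94376378 402.10528573]]
```

View pics/c10.png

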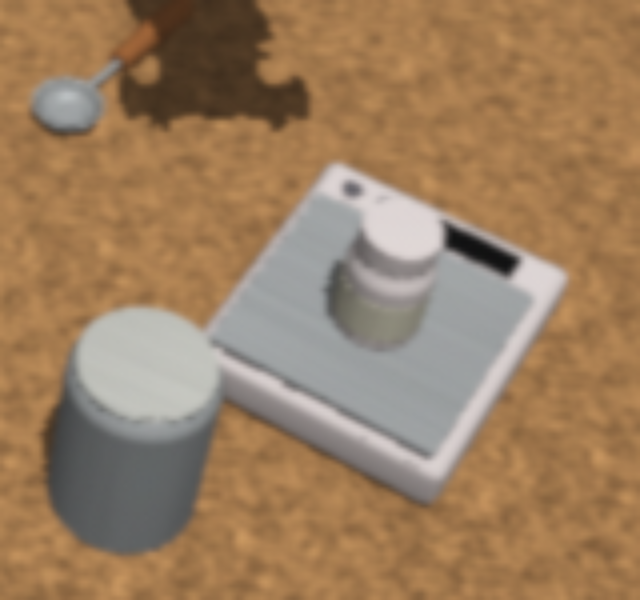

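View pics/s10.png

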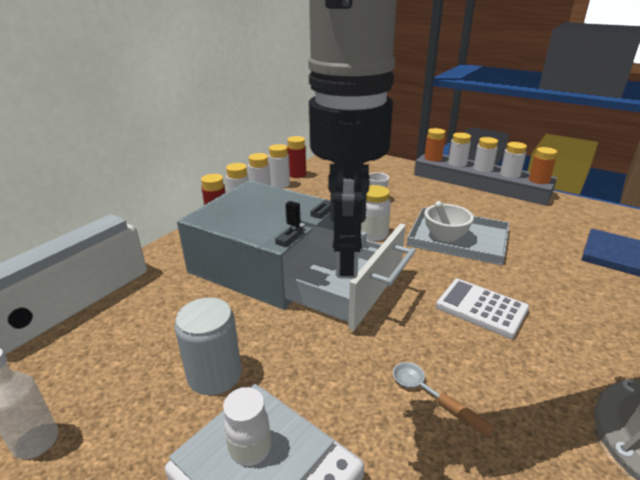

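View pics/w10.png

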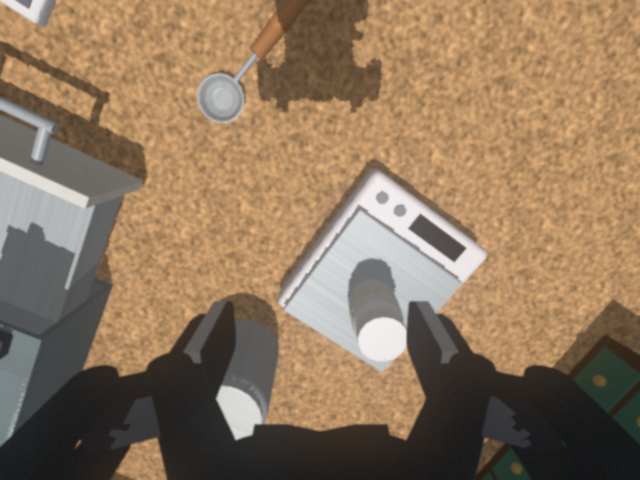

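Run:
```python
from h import *
workorder.close_job(); print(robot.current_time_s())
```

```text
the job is handed in; nothing more can be done
the job is handed in; nothing more can be done
```

The job is done and handed in at about 28 s of the 61 s allowed; close_job gives no verdict.

- **Lock bar:** I gripped the knob and pressed it 8.7 mm to its stop. The first side I tried, +y, was free, and I slid the bar about 49 mm home. The knob stood up again when released.
- **Drawer:** I pulled it by the handle, and the gripper travelled 140 mm. It still looked fully open in the last pictures.
- **Jar:** I lifted it upright and set it on the pan with a force stop. It touched at the expected height (tool at 0.124 m).
- **Last checks:** The pictures show the jar upright with its base within a few millimetres of the pan's centre. The canister and the larger jar are still standing. The arm was clear of everything, with a contact force reading of about 0.8 N.
- **Disagreement:** The scene and wrist cameras put the pan's centre about 6 mm apart, and I placed the jar between the two. That is well inside the 35 mm allowed.

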